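Tighten the valve nut and snap its cap on

ROBOT

A 6-joint arm with a two-finger parallel gripper is mounted at the origin on the work surface. World frame = base frame: x ahead of the robot, y to its left, z up, the work surface at z = 0. Lengths are in mm, angles in rad, forces in N, time in s.
With the tool pointing down it reaches from about 425 to 950 mm from the base axis. Payload 3.5 kg.
Tool frame: the origin (TCP) lies between the finger pads; the fingertips stand 14 mm ahead of it and the grasp point (between the pads) lies 5 mm behind it (ctrl.tcp_to_tips is the distance from the TCP to the fingertips, in mm); z points along the fingers, y is the line along which they close (so a half turn about z gives the same grasp; the last joint's range is limited). The gripper opens to 85 mm and grips with 20 to 120 N. Pads are 22 mm wide; open, the fingers measure 114 mm over their backs; the gripper's body (76 mm by 85 mm) begins 54 mm behind the grasp point. The pads swing forward as they close: fully open they stand 13 mm farther back than shut.
Start: joints at [-1.416, 0.286, 1.577, -0, 1.279, -0.15], TCP at [202.593, -643.865, 245.325] pointing down, gripper open.
Joint ranges: [-2.77, 2.77], [-0.9, 2.22], [0.21, 2.48], [-1.53, 4.67], [0.24, 2.81], [-2.84, 2.84]. Speed limits (rad/s): [2.79, 2.79, 3.14, 3.14, 3.14, 3.14].

INTERFACE

Orientations are given as a unit quaternion [w, x, y, z].
In Python, from plant import ctrl gives the robot as it stands. The module is installed in compiled form; this text tells all that it offers.
- The arm moves only by the tool carry_out, never from a script. Its argument "series" is a list of rows, each an object with "fingers": the opening, from -1 (shut) to 1 (fully open); "delta_pos": the shift along the tool's x, y, z in fractions of the full range, 1 being 800 mm, a list of three; "turn": the turn, a rotation vector about the tool's x, y, z in parts of the range, where 1.0 means 180 degrees, a list of three. A call has 1 to 12 rows; each row is the pose to reach, as a shift and turn from the pose commanded when the call began, along the tool's axes at that moment; what a row does not reach only later rows make up. A row lasts 1/10 s, in which the tool goes at most 50 mm and 8.59 degrees, less where a joint would pass 70% of its speed; a pose out of reach is approached as far as the arm can. Shift and turn numbers lie between -1 and 1, and a call with a number outside is refused. A call with a gripper value outside its range is refused whole. The fingers move at their own pace and stop on an object; "squeeze" is the grip in N (left out, the last holds). Time passes only in rows, so rows that repeat a pose let the fingers close. It gives the time, the measured TCP pose, the force, the opening and the grip force at its end, in the units of the state.
- ctrl.get_obs(): the state, without advancing time (a new reading comes with each control period).
- ctrl.get_image(name): name is "scene" or "side" or "wrist"; returns the picture (384x512x3 uint8, red, green, blue); there is no depth.
- ctrl.camera_info(name): a dict with "camera_matrix" (3x3 intrinsics, pixels), "dist" ([k1, k2, p1, p2, k3] as OpenCV has them; the pictures are not rectified), "extrinsics" (4x4, takes a point from camera to world coordinates). Camera axes: x right, y down, z forward; pixel columns grow to the right and rows downward; lengths in mm; the calibration is good to about 2 mm. A picture is of the moment at which its call begins: read the wrist's pose just before it. camera_info takes no time and is no camera call; for the wrist camera it gives the pose at the moment of the call.
- ctrl.job_done(): hands the job in; it is judged then, once.
Trained networks look in the newest picture that a camera, given by its name, has taken for a name from the list of things; names that differ only in an ending like _2 or _b are one class to them, and where a whole thing is asked for, a point or a joint stands for the part that bears it (a point fixed in the world has none). Each returns a list of dicts, best first, with "conf" (0 to 1); they miss things now and then, are a little off and sometimes report something else, mostly with a low value. They report only what shows in the picture. A call takes as long as a camera call. They do not tell look-alikes from the thing itself.
- ctrl.look_for(query, camera): "extent" ([centre column, centre row, width, height] in pixels, round what is visible of it).
- ctrl.tip_of(query, camera): "location" ([column, row] in pixels: a listed point, or the origin of a listed thing).
The state is a dict: "t": time; "joint_positions": joint angles; "dq": joint speeds; "tau": joint torques, N m; "position": TCP position; "ee_rot": TCP orientation; "ft_force": force on the tool from outside, world axes, zero at the start; "wrist_torque": the same for the moment, N m; "grip_width": finger opening in mm; "grip_force": force on a finger pad.
Only numpy, scipy, OpenCV 4.12 (cv2) and the standard library are available. Lean on these libraries where they do the work, as an engineer would, in place of code of your own. Each camera call takes 0.05 s, during which the arm holds its last target. There are 200 camera calls.

TASK

One of the two valves on the white tap ledge by the sink is still bare: turn its brass hex nut clockwise (seen from above) until it stops, then fetch the small ribbed white snap cap from the worktop and push it down over the stud until it clicks, going on pressing after the click until it sits fully home on its seat. Finish while still holding the cap in the gripper and pressing it firmly down on its seat: do not let go at the end. Leave everything else on the worktop where it stands.

Things in the scene. Friction and masses are not known exactly. Their poses are not given: they have to be found in the camera images.
- ledge: White ceramic tap ledge, fixed slab 140 (x) x 340 (y) x 15 mm high lying on the worktop. Origin: centre of its underside. The bare valve and the finished one stand on it, 85 mm either side of its centre along its y axis.
- valve: The bare valve, fixed on the ledge. Origin: centre of its foot, on the ledge's top (15 mm above the worktop); z up along its axis. Heights above the origin: steel flange, radius 27 mm, 0 to 8 mm; brass neck, radius 12 mm; hex nut 35 to 54 mm; steel seat disc 54.5 to 60 mm; brass stud, radius 9.5 mm, 60 to 76 mm, the top 4 mm tapered to radius 6 mm.
- seat_top (a point): Centre of the top face of the bare valve's seat, on the valve's axis, 75 mm above the worktop; z up. The fully home cap's underside rests here. Four sprung steel balls stand 3.2 mm proud of the stud, centred 6.8 mm above this point; they give way inwards as the cap's lip passes and make the click.
- seat: The seat disc of the bare valve: fixed steel disc, radius 14.5 mm, 5.5 mm thick. Origin: centre of its underside, 54.5 mm above the valve's origin. The cap's lip meets the balls about 10 mm above the seat and needs about 10 N to pass them; the force drops (the click) about 5 mm above the seat, the balls then draw the cap down, and it is fully home at 0.
- nut_grip (a point): Centre of the hex nut of the bare valve (on the valve's axis, at mid height, 44.5 mm above the valve's origin). It turns with the nut: its x axis points at right angles to one of the six flats, so flats face every 60 degrees from x; z up. The nut is brass, 32 mm across flats, 37 mm across corners, 19 mm high.
- nut (a joint): Angle of that nut in rad: grows as it turns clockwise seen from above (nut_grip's yaw falls by as much). 1.5 is fully tight, against a hard stop; it starts between 0.45 and 0.95. It resists with about 0.15 N m of friction and stays where it is left.
- twin: The finished valve: the same valve with nut and white cap already on, all one fixed piece, 88 mm tall. Origin: centre of its foot, on the ledge's top. Leave it alone.
- cap: The loose white ribbed snap cap, 40 mm across, 28 mm tall, about 30 g, standing on the worktop with its open side down. Origin: centre of its open underside; z up through its flat closed top. Its mouth is 22 mm across with a lip 3 mm high; above the lip the inside is 28 mm across, up to 22 mm above the origin.
- jar_lid: Bystander: flat smooth white jar lid, 64 mm across, 15 mm high. Origin: centre of its underside.
- spice: Bystander: small amber spice jar with black lid, 40 mm across, 85 mm tall. Origin: centre of its underside.
- wrench: Bystander: steel wrench, 160 mm long, lying along its x axis. Origin: under it.
- spoon: Bystander: wooden spoon, 160 mm long, lying along its x axis. Origin: under it.
- mug: Bystander: white mug, 80 mm across, 90 mm tall, handle to its +y. Origin: centre of its underside.
- glass: Bystander: drinking glass, 68 mm across, 100 mm tall. Origin: centre of its underside.
- soap: Bystander: clear dish soap bottle, 60 mm across, 170 mm tall. Origin: centre of its underside.
Things that resemble listed ones, but are neither listed nor needed, are in the scene too. What is shaped like the cap but brown or purple is not meant.

How it is judged:
By the outcome, as a careful person would: the job done as asked, in the order asked, and still so for the second after the job is handed in, while the arm keeps its last pose, push and grip.
It also fails if it takes over 46 s, if anything falls off the work surface, if the arm or the gripper's body presses on something with over 40 N, if the wrist force passes 120 N, or if a joint passes its speed limit or range.

## Working session

There is one attempt and no reset: what is moved stays moved. The work goes in short steps, Python scripts to look and compute and a tool call to move; the robot and the scene stay as the last step left them, time stands still between calls to the robot, and variables do not carry over. Pictures are saved under pics/ and viewed, at most 10 in all, crops included, and the job is handed in when it is done.

Besides the shell and the picture viewer there is one more tool, called after ">>>" by a JSON object that holds its "fn" and its "kwargs", one argument or row to a line. carry_out: Moves the arm, as the interface text tells. Its arguments: {"type":"object","properties":{"series":{"type":"array","items":{"type":"object","properties":{"fingers":{"type":"number"},"delta_pos":{"type":"array","items":{"type":"number"}},"turn":{"type":"array","items":{"type":"number"}}}}},"squeeze":{"type":"number"}},"required":["series"]}

```bash
mkdir -p pics
cat > h.py <<'E'
import numpy as np, cv2
from plant import ctrl
def snap(n,f=None):
    im=ctrl.get_image(n)
    if f: cv2.imwrite('pics/'+f,im[:,:,::-1])
    return im
def at_z(cam,px,z,info=None):
    i=info or ctrl.camera_info(cam)
    p=cv2.undistortPoints(np.array([[px]],float),np.array(i['camera_matrix']),np.array(i['dist']))[0,0]
    E=np.array(i['extrinsics']); d=E[:3,:3]@[p[0],p[1],1]; o=E[:3,3]
    return o+d*(z-o[2])/d[2]
def proj(cam,P):
    i=ctrl.camera_info(cam);E=np.linalg.inv(np.array(i['extrinsics']))
    return cv2.projectPoints(np.array(P,float).reshape(-1,3),cv2.Rodrigues(E[:3,:3])[0],E[:3,3],np.array(i['camera_matrix']),np.array(i['dist']))[0][:,0]
E
python3 - <<'E'
from h import *
a=snap('scene');b=snap('side')
cv2.imwrite('pics/a.png',a[:,:,::-1]);cv2.imwrite('pics/b.png',b[:,:,::-1])
for c in('scene','side'):
    print(c,np.round(np.array(ctrl.camera_info(c)['extrinsics'])[:3,3]))
    for q,z in(('cap',0),('seat_top',75),('nut_grip',59.5),('twin',15),('valve',15)):
        for r in ctrl.tip_of(q,c)[:4]: print(q,round(r['conf'],2),np.round(r['location']),np.round(at_z(c,r['location'],z),1))
print(ctrl.get_obs())
E
```

```text
scene [1132.  372. 1010.]
cap 0.69 [151. 185.] [ 591.8 -344.9    0. ]
cap 0.58 [243. 186.] [446.9 -96.2   0. ]
cap 0.51 [267. 197.] [445.9 -10.2   0. ]
cap 0.42 [278. 174.] [344.4 -29.1   0. ]
seat_top 0.4 [289. 240.] [588.4 141.6  75. ]
nut_grip 0.4 [293. 243.] [583.1 151.   59.5]
nut_grip 0.3 [293. 243.] [582.6 149.9  59.5]
twin 0.96 [238. 225.] [585.5 -22.2  15. ]
valve 0.72 [290. 252.] [587.9 145.8  15. ]
valve 0.7 [292. 240.] [549.6 133.3  15. ]
side [  186. -1016.  1140.]
cap 0.72 [211. 232.] [347.9 -35.    0. ]
cap 0.63 [250. 239.] [452.5 -95.9   0. ]
cap 0.54 [237. 219.] [439.1  -4.9   0. ]
seat_top 0.47 [264. 158.] [581.5 163.   75. ]
nut_grip 0.49 [264. 161.] [584.  167.1  59.5]
twin 0.77 [284. 204.] [597.2  -1.3  15. ]
twin 0.34 [263. 164.] [592.4 202.8  15. ]
valve 0.53 [267. 174.] [589.6 149.7  15. ]
{'t': 0.6, 'joint_positions': array([-1.41602873e+00,  2.86274358e-01,  1.57668085e+00, -1.11830500e-05,
        1.27859760e+00, -1.50036371e-01]), 'dq': array([-6.62423167e-05,  1.17183235e-03,  9.49851412e-04, -1.52589395e-03,
        1.02003559e-03, -1.55347571e-03]), 'tau': array([-1.31572044e-03, -4.05666304e+01, -2.92740422e+01, -2.00456366e-04,
        6.41424431e-04, -5.89368128e-07]), 'position': array([ 202.57313694, -643.87979364,  245.35236461]), 'ee_rot': array([ 1.99361498e-05,  9.88409033e-01,  1.51814303e-01, -5.30740184e-06]), 'ft_force': array([ 0.07828042,  0.31268649, -0.06505163]), 'wrist_torque': array([ 0.02389079, -0.02188854, -0.01747422]), 'grip_force': 0.0, 'grip_width': 85.31440197824088}
```

Run:
```python
import cv2,numpy as np
a=cv2.imread('pics/a.png');b=cv2.imread('pics/b.png')
print(a.shape)
cv2.imwrite('pics/a2.png',cv2.resize(a[140:300,110:350],(800,533),interpolation=cv2.INTER_CUBIC))
cv2.imwrite('pics/b2.png',cv2.resize(b[120:280,150:390],(800,533),interpolation=cv2.INTER_CUBIC))
```

```text
(384, 512, 3)
```

View pics/a2.png

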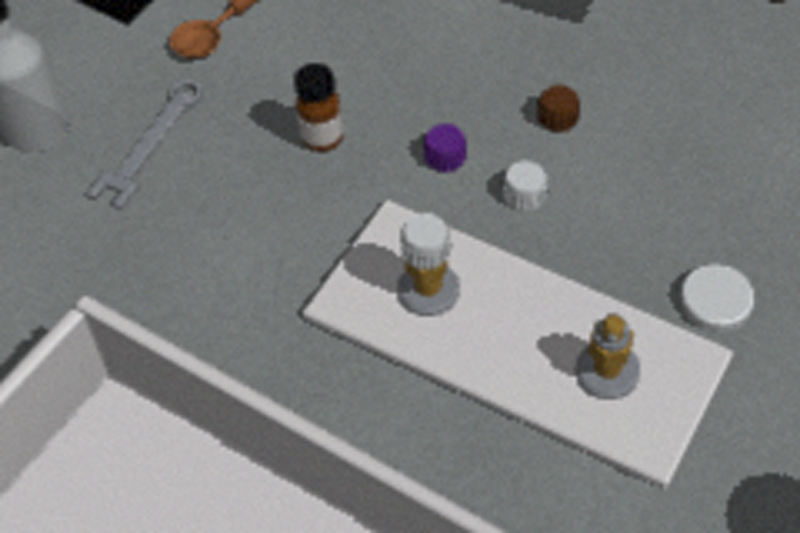

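View pics/b2.png

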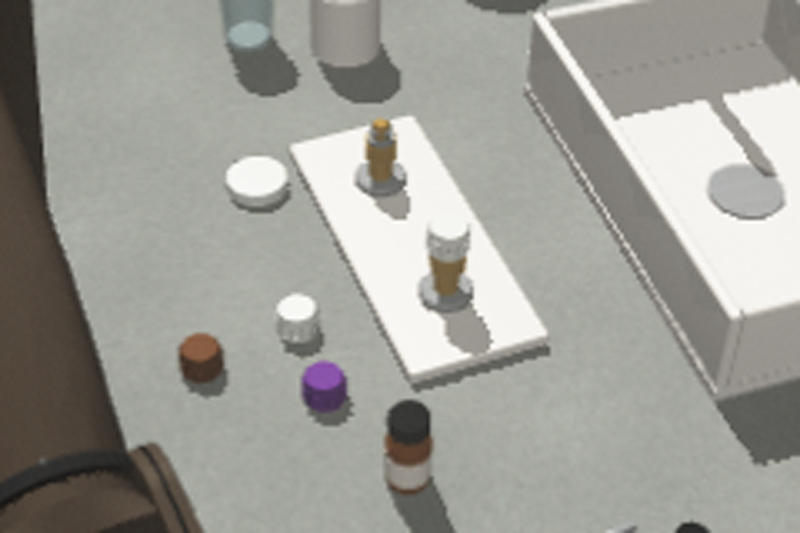

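The loose white cap is at scene pixel (267,197) and side pixel (239,215). The bare valve is at scene (293,245), and the capped twin is at (238,220). Next I'll go above the bare valve.

```bash
cat >> h.py <<'E'
from scipy.spatial.transform import Rotation as R
def rot(o): q=o['ee_rot']; return R.from_quat([q[1],q[2],q[3],q[0]])
def delta(P,yaw_close=None):
    "tool delta and tool-z turn (deg) so the finger line (tool y) lies at world angle yaw_close"
    o=ctrl.get_obs(); r=rot(o); d=r.inv().apply(np.array(P)-o['position']); y=r.as_matrix()[:,1]
    a=np.degrees(np.arctan2(y[1],y[0])); s='yaw now %.2f'%a
    if yaw_close is not None: s+=' turn %.2f (mod 180)'%((a-yaw_close+90)%180-90)
    print(np.round(d,1),s,'j6 %.2f'%o['joint_positions'][5],'t %.2f'%o['t'])
E
python3 -c "
from h import *
delta([560,147,250],-90)
print(ctrl.tcp_to_tips)
E=np.array(ctrl.camera_info('wrist')['extrinsics']);o=ctrl.get_obs()
print(rot(o).inv().apply(E[:3,3]-o['position']), rot(o).inv().as_matrix()@E[:3,:3])
for c in('scene','side'):
  ctrl.get_image(c)
  for q in('mug','glass','jar_lid','soap'):
    for r in ctrl.tip_of(q,c)[:2]: print(c,q,round(r['conf'],2),np.round(at_z(c,r['location'],0)))
"
```

```text
[ 578.3 -647.2   -4.7] yaw now -72.54 turn 17.46 (mod 180) j6 -0.15 t 0.60
14.0
[  83.76766375    1.30216507 -129.00266248] [[-1.92561244e-04 -9.45763283e-01 -3.24856546e-01]
 [ 9.99999822e-01  1.31933157e-06 -5.96598674e-04]
 [ 5.64669713e-04 -3.24856604e-01  9.45763114e-01]]
scene mug 0.68 [617. 396.   0.]
scene mug 0.62 [ 407. -368.    0.]
scene glass 0.89 [518. 441.   0.]
scene jar_lid 0.7 [465. 194.   0.]
scene soap 0.93 [ 635. -439.   -0.]
side mug 0.74 [620. 411.   0.]
side mug 0.38 [ 620. -442.    0.]
side glass 0.93 [527. 446.   0.]
side glass 0.5 [592. 187.   0.]
side jar_lid 0.79 [469. 198.   0.]
side jar_lid 0.19 [ 400. -374.    0.]
side soap 0.58 [ 625. -439.    0.]
```

The rows are not in the units I measure in: shifts go in shares of 800 mm and turns go in shares of 180 degrees. I convert before sending: -647 mm is -0.8088, 578 mm is 0.7225.

>>> {"fn": "carry_out", "kwargs": {
  "series": [
    {"delta_pos": [0.7225,-0.8088,-0.0063],"turn": [0,0,0],"fingers": 1},
    {"delta_pos": [0.7225,-0.8088,-0.0063],"turn": [0,0,0],"fingers": 1},
    {"delta_pos": [0.7225,-0.8088,-0.0063],"turn": [0,0,0],"fingers": 1},
    {"delta_pos": [0.7225,-0.8088,-0.0063],"turn": [0,0,0],"fingers": 1},
    {"delta_pos": [0.7225,-0.8088,-0.0063],"turn": [0,0,0],"fingers": 1},
    {"delta_pos": [0.7225,-0.8088,-0.0063],"turn": [0,0,0],"fingers": 1},
    {"delta_pos": [0.7225,-0.8088,-0.0063],"turn": [0,0,0],"fingers": 1},
    {"delta_pos": [0.7225,-0.8088,-0.0063],"turn": [0,0,0],"fingers": 1},
    {"delta_pos": [0.7225,-0.8088,-0.0063],"turn": [0,0,0],"fingers": 1},
    {"delta_pos": [0.7225,-0.8088,-0.0063],"turn": [0,0,0],"fingers": 1},
    {"delta_pos": [0.7225,-0.8088,-0.0063],"turn": [0,0,0],"fingers": 1},
    {"delta_pos": [0.7225,-0.8088,-0.0063],"turn": [0,0,0],"fingers": 1}
  ]
}}

```text
t: 2.3
position: [450.1, -95.1, 249.3]
ee_rot: [0.0, 0.988, 0.152, 0.001]
ft_force: [0.1, -1.9, -0.2]
grip_width: 85.1
grip_force: 0.0
```

```bash
python3 -c "
from h import *
delta([560,147,250],-90)"
```

```text
[ 177.5 -198.    -0.7] yaw now -72.55 turn 17.45 (mod 180) j6 0.84 t 2.30
```

Converted, -188 mm is -0.235, 170 mm is 0.2125.

>>> {"fn": "carry_out", "kwargs": {
  "series": [
    {"delta_pos": [0.2125,-0.235,-0.0013],"turn": [0,0,0],"fingers": 1},
    {"delta_pos": [0.2125,-0.235,-0.0013],"turn": [0,0,0],"fingers": 1},
    {"delta_pos": [0.2125,-0.235,-0.0013],"turn": [0,0,0],"fingers": 1},
    {"delta_pos": [0.2125,-0.235,-0.0013],"turn": [0,0,0],"fingers": 1},
    {"delta_pos": [0.2125,-0.235,-0.0013],"turn": [0,0,0],"fingers": 1},
    {"delta_pos": [0.2125,-0.235,-0.0013],"turn": [0,0,0],"fingers": 1},
    {"delta_pos": [0.2125,-0.235,-0.0013],"turn": [0,0,0],"fingers": 1},
    {"delta_pos": [0.2125,-0.235,-0.0013],"turn": [0,0,0],"fingers": 1}
  ]
}}

```text
t: 3.1
position: [555.0, 132.6, 249.6]
ee_rot: [0.0, 0.988, 0.152, -0.0]
ft_force: [0.4, -0.0, -0.1]
grip_width: 85.2
grip_force: 0.0
```

```bash
python3 -c "
from h import *
i=ctrl.camera_info('wrist');im=snap('wrist','w1.png')
np.save('w1.npy',i['extrinsics'])
for q,z in(('seat_top',75),('nut_grip',59.5),('valve',15),('twin',15),('cap',0)):
  for r in ctrl.tip_of(q,'wrist')[:3]: print(q,round(r['conf'],2),np.round(r['location'],1),np.round(at_z('wrist',r['location'],z,i),1))
delta([588,147,250],-90)"
```

```text
seat_top 0.49 [248.6 142.8] [579.8 152.4  75. ]
nut_grip 0.66 [252.7 141.9] [579.3 148.2  59.5]
valve 0.62 [253.7 132.9] [582.3 149.1  15. ]
twin 0.83 [385.1 167.5] [590.7 -22.3  15. ]
twin 0.39 [316.3 146.7] [589.3  70.4  15. ]
cap 0.87 [332.3 247.8] [456.2  -8.1   0. ]
cap 0.87 [316.1 310. ] [345.  -25.6   0. ]
cap 0.86 [384.4 267.5] [448.3 -94.9   0. ]
[35.6 -4.3  0. ] yaw now -72.63 turn 17.37 (mod 180) j6 1.32 t 3.40
```

View pics/w1.png

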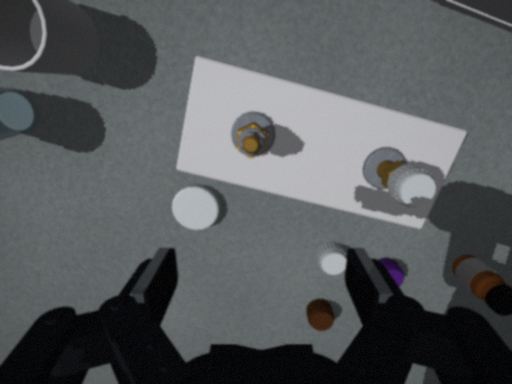

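The wrist view shows the bare valve's stud at (251,144) with the nut's corners just visible around the seat. The twin is at (400,180), the white cap at (333,261) and the jar lid at (195,208). I'll go closer to read the nut's yaw.

Converted, 100 mm is 0.125, 50 mm is 0.0625.

>>> {"fn": "carry_out", "kwargs": {
  "series": [
    {"delta_pos": [0.025,-0.0088,0.0625],"turn": [0,0,0],"fingers": 1},
    {"delta_pos": [0.025,-0.0088,0.125],"turn": [0,0,0],"fingers": 1},
    {"delta_pos": [0.025,-0.0088,0.125],"turn": [0,0,0],"fingers": 1},
    {"delta_pos": [0.025,-0.0088,0.125],"turn": [0,0,0],"fingers": 1}
  ]
}}

```text
t: 3.8
position: [571.3, 145.5, 148.7]
ee_rot: [-0.0, 0.988, 0.152, -0.002]
ft_force: [0.6, 0.6, 1.3]
grip_width: 85.3
grip_force: 0.0
```

```bash
python3 -c "
from h import *
i=ctrl.camera_info('wrist');im=snap('wrist','w2.png')
np.save('w2.npy',i['extrinsics'])
for q,z in(('seat_top',75),('nut_grip',59.5),('valve',15)):
  for r in ctrl.tip_of(q,'wrist')[:2]: print(q,round(r['conf'],2),np.round(r['location'],1),np.round(at_z('wrist',r['location'],z,i),1))
p=proj('wrist',[[583,149,70]])[0];print(p)
x,y=(p-[40,30]).astype(int)
cv2.imwrite('pics/w2c.png',cv2.resize(im[y:y+60,x:x+80,::-1],(800,600),interpolation=cv2.INTER_CUBIC));print(x,y)"
```

```text
seat_top 0.79 [257.3 196.7] [578.5 149.4  75. ]
nut_grip 0.69 [257.4 187.5] [580.2 150.   59.5]
valve 0.68 [258.9 170.5] [581.6 149.6  15. ]
[258.853234   191.59494649]
218 161
```

View pics/w2c.png

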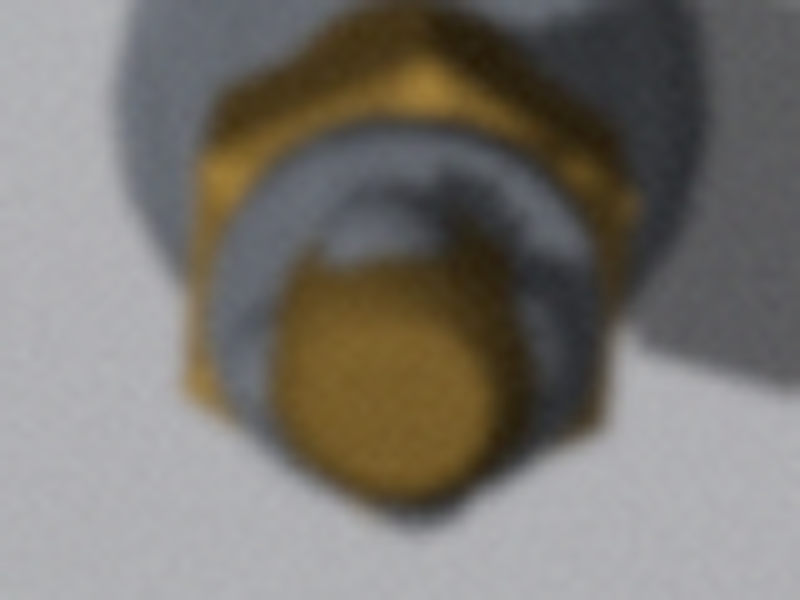

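The crop shows the nut's top-face corners at crop (205,165), (420,75), (632,205), (600,430) and (190,395). I'll fit the hexagon to these.

```bash
python3 -c "
from h import *
from scipy.optimize import least_squares
i=ctrl.camera_info('wrist')
C=np.array([[205,165],[420,75],[632,205],[600,430],[190,395]],float)
P=np.array([at_z('wrist',(c+.0)/10+[218,161]-.45,69,i)[:2] for c in C])
def hexp(v,k): a=v[2]+k*np.pi/3; return v[:2]+18.5*np.c_[np.cos(a),np.sin(a)]
c=P.mean(0);ang=np.arctan2(*(P-[581,149.5]).T[::-1])
k=np.round((ang-ang[0])/(np.pi/3))
f=least_squares(lambda v:(hexp(v,k)-P).ravel(),[*c,ang[0]])
print(np.degrees(ang),k,f.x,np.degrees(f.x[2])%60,np.round(f.fun,1))
s=at_z('wrist',np.array([387,388])/10+[218,161]-.45,91,i);print('stud',s)
flat=(np.degrees(f.x[2])+30)%60;print('flat dirs',flat)
v=f.x
delta([v[0],v[1],64.5],flat)
delta([v[0],v[1],64.5],flat+60)
delta([v[0],v[1],64.5],flat+120)
"
```

```text
[  65.66207249   12.76329667  -43.39430904 -100.93532897  126.19412619] [ 0. -1. -2. -3.  1.] [583.13374671 149.66022368   1.26173987] 12.292369546154688 [-0.3  0.1  0.7 -0.3 -0.1  0.3 -0.2 -0.2 -0.3  0.1]
stud [584.03807261 151.0747979   91.        ]
flat dirs 42.29236954615469
[ 9.1 -1.  88.9] yaw now -72.55 turn 65.16 (mod 180) j6 1.34 t 4.00
[ 9.1 -1.  88.9] yaw now -72.55 turn 5.16 (mod 180) j6 1.34 t 4.00
[ 9.1 -1.  88.9] yaw now -72.55 turn -54.84 (mod 180) j6 1.34 t 4.00
```

Converted, 98 mm is 0.1225, 80 mm is 0.1, 5 degrees is 0.0278.

>>> {"fn": "carry_out", "kwargs": {
  "series": [
    {"delta_pos": [0.0116,-0.0015,0.05],"turn": [0,0,0.0278],"fingers": 1},
    {"delta_pos": [0.0116,-0.0015,0.1],"turn": [0,0,0.0278],"fingers": 1},
    {"delta_pos": [0.0116,-0.0015,0.1225],"turn": [0,0,0.0278],"fingers": 1},
    {"delta_pos": [0.0116,-0.0015,0.1225],"turn": [0,0,0.0278],"fingers": 0},
    {"delta_pos": [0.0116,-0.0015,0.1225],"turn": [0,0,0.0278],"fingers": -1},
    {"delta_pos": [0.0116,-0.0015,0.1225],"turn": [0,0,0.0278],"fingers": -1},
    {"delta_pos": [0.0116,-0.0015,0.1225],"turn": [0,0,0.0278],"fingers": -1},
    {"delta_pos": [0.0116,-0.0015,0.1225],"turn": [0,0,0.0278],"fingers": -1},
    {"delta_pos": [0.0116,-0.0015,0.1225],"turn": [0,0,0.0278],"fingers": -1},
    {"delta_pos": [0.0116,-0.0015,0.1225],"turn": [0,0,0.0278],"fingers": -1}
  ],
  "squeeze": 40
}}

```text
t: 5.0
position: [582.5, 151.2, 54.9]
ee_rot: [-0.001, 0.994, 0.108, 0.002]
ft_force: [-1.3, 2.5, 6.7]
grip_width: 31.2
grip_force: 42.0
```

```bash
python3 -c "
from h import *
o=ctrl.get_obs();print(o['wrist_torque'],o['ft_force'],o['position']);delta([583.4,150,54.5],-17.7-60)"
```

```text
[ 0.73596138  0.33358046 -0.17494189] [-1.26861876  2.52272691  6.71028522] [582.52509503 151.20455402  54.88203176]
[0.6 1.4 0.4] yaw now -77.60 turn 0.10 (mod 180) j6 1.44 t 5.00
```

Converted, 28 degrees is 0.1556.

>>> {"fn": "carry_out", "kwargs": {
  "series": [
    {"delta_pos": [0,0,0],"turn": [0,0,0.0389],"fingers": -1},
    {"delta_pos": [0,0,0],"turn": [0,0,0.0778],"fingers": -1},
    {"delta_pos": [0,0,0],"turn": [0,0,0.1167],"fingers": -1},
    {"delta_pos": [0,0,0],"turn": [0,0,0.1556],"fingers": -1},
    {"delta_pos": [0,0,0],"turn": [0,0,0.1556],"fingers": -1}
  ]
}}

```text
t: 5.5
position: [582.5, 150.5, 54.9]
ee_rot: [-0.001, 0.991, -0.136, 0.002]
ft_force: [-1.8, 0.3, 6.4]
grip_width: 31.3
grip_force: 42.1
```

```bash
python3 -c "
from h import *
o=ctrl.get_obs();print(o['wrist_torque'],o['ft_force'],o['position']);delta([583.4,150,54.5],-17.7-60)"
```

```text
[ 0.36274599  0.27322642 -0.09906677] [-1.81779367  0.28846513  6.40167601] [582.50022244 150.53135668  54.87289368]
[1.  0.3 0.4] yaw now -105.68 turn -27.98 (mod 180) j6 1.93 t 5.50
```

Converted, 12 degrees is 0.0667.

>>> {"fn": "carry_out", "kwargs": {
  "series": [
    {"delta_pos": [0,0,0],"turn": [0,0,0.0333],"fingers": -1},
    {"delta_pos": [0,0,0],"turn": [0,0,0.0667],"fingers": -1},
    {"delta_pos": [0,0,0],"turn": [0,0,0.0667],"fingers": -1}
  ]
}}

```text
t: 5.8
position: [582.4, 150.3, 54.9]
ee_rot: [-0.001, 0.971, -0.239, 0.002]
ft_force: [-2.7, 0.1, 6.3]
grip_width: 31.7
grip_force: 42.1
```

```bash
python3 -c "
from h import *
o=ctrl.get_obs();print(o['wrist_torque'],o['ft_force'],o['grip_width']);delta([583.4,150,54.5],-17.7-60)"
```

```text
[ 0.1563964   0.29963499 -0.16759647] [-2.69555047  0.12786369  6.3117049 ] 31.673602255551366
[ 1.  -0.2  0.4] yaw now -117.65 turn -39.95 (mod 180) j6 2.14 t 5.80
```

Converted, 8 degrees is 0.0444.

>>> {"fn": "carry_out", "kwargs": {
  "series": [
    {"delta_pos": [0,0,0],"turn": [0,0,0.0278],"fingers": -1},
    {"delta_pos": [0,0,0],"turn": [0,0,0.0444],"fingers": -1},
    {"delta_pos": [0,0,0],"turn": [0,0,0.0444],"fingers": -1}
  ]
}}

```text
t: 6.1
position: [583.0, 149.5, 54.8]
ee_rot: [0.0, 0.953, -0.302, 0.003]
ft_force: [-0.2, -1.5, 6.9]
grip_width: 31.5
grip_force: 58.3
```

```bash
python3 -c "
from h import *
o=ctrl.get_obs();print(o['wrist_torque'],o['ft_force'],o['grip_width']);delta([583.4,150,54.5],-17.7-60)"
```

```text
[-0.18747572  0.08189065  0.97349349] [-0.16590411 -1.52398931  6.93942252] 31.457919106804614
[ 0.  -0.6  0.3] yaw now -125.19 turn -47.49 (mod 180) j6 2.27 t 6.10
```

Converted, 2 degrees is 0.0111.

>>> {"fn": "carry_out", "kwargs": {
  "series": [
    {"delta_pos": [0,0,0],"turn": [0,0,0.0056],"fingers": -1},
    {"delta_pos": [0,0,0],"turn": [0,0,0.0111],"fingers": -1},
    {"delta_pos": [0,0,0],"turn": [0,0,0.0111],"fingers": -1}
  ],
  "squeeze": 60
}}

```text
t: 6.4
position: [583.3, 149.2, 54.9]
ee_rot: [0.001, 0.948, -0.318, 0.004]
ft_force: [-0.1, -2.6, 5.6]
grip_width: 31.4
grip_force: 72.4
```

```bash
python3 -c "
from h import *
o=ctrl.get_obs();print(o['wrist_torque'],o['ft_force'],o['grip_width']);delta([583.4,150,54.5],-17.7-60)"
```

```text
[-0.30598599 -0.07049634  1.44089636] [-0.12096367 -2.57911766  5.6190405 ] 31.38423193081156
[-0.4 -0.7  0.4] yaw now -127.02 turn -49.32 (mod 180) j6 2.30 t 6.40
```

The torque rose to 1.4 N m after about 48 degrees, so the nut is on its stop. Next I'll release, lift and go to the cap.

Converted, -110 mm is -0.1375, -100 mm is -0.125, -39 degrees is -0.2167.

>>> {"fn": "carry_out", "kwargs": {
  "series": [
    {"delta_pos": [0,0,0],"turn": [0,0,0],"fingers": 1},
    {"delta_pos": [0,0,0],"turn": [0,0,0],"fingers": 1},
    {"delta_pos": [0,0,0],"turn": [0,0,0],"fingers": 1},
    {"delta_pos": [0,0,0],"turn": [0,0,0],"fingers": 1},
    {"delta_pos": [0,0,-0.0625],"turn": [0,0,0],"fingers": 1},
    {"delta_pos": [0,0,-0.125],"turn": [0,0,0],"fingers": 1},
    {"delta_pos": [0,0,-0.1375],"turn": [0,0,-0.0444],"fingers": 1},
    {"delta_pos": [0,0,-0.1375],"turn": [0,0,-0.0889],"fingers": 1},
    {"delta_pos": [0,0,-0.1375],"turn": [0,0,-0.1333],"fingers": 1},
    {"delta_pos": [0,0,-0.1375],"turn": [0,0,-0.1778],"fingers": 1},
    {"delta_pos": [0,0,-0.1375],"turn": [0,0,-0.2167],"fingers": 1},
    {"delta_pos": [0,0,-0.1375],"turn": [0,0,-0.2167],"fingers": 1}
  ]
}}

```text
t: 7.6
position: [580.6, 149.9, 161.4]
ee_rot: [-0.0, 1.0, 0.013, -0.0]
ft_force: [-0.2, -0.9, 0.3]
grip_width: 85.3
grip_force: 0.0
```

```bash
python3 -c "
from h import *
o=ctrl.get_obs();print(o['position'],o['ft_force'],o['wrist_torque']);
i=ctrl.camera_info('wrist');im=snap('wrist','w3.png')
p=proj('wrist',[[583.4,150,70]])[0]
x,y=(p-[40,30]).astype(int);print(x,y)
cv2.imwrite('pics/w3c.png',cv2.resize(im[y:y+60,x:x+80,::-1],(640,480),interpolation=cv2.INTER_CUBIC))
delta([442,-8,160],-90)"
```

```text
[580.61097699 149.86846978 161.44597771] [-0.17675308 -0.90607392  0.25475996] [0.07451948 0.01805494 0.05839107]
219 165
[-142.2  154.7    1.5] yaw now -88.69 turn 1.31 (mod 180) j6 1.63 t 7.65
```

View pics/w3c.png

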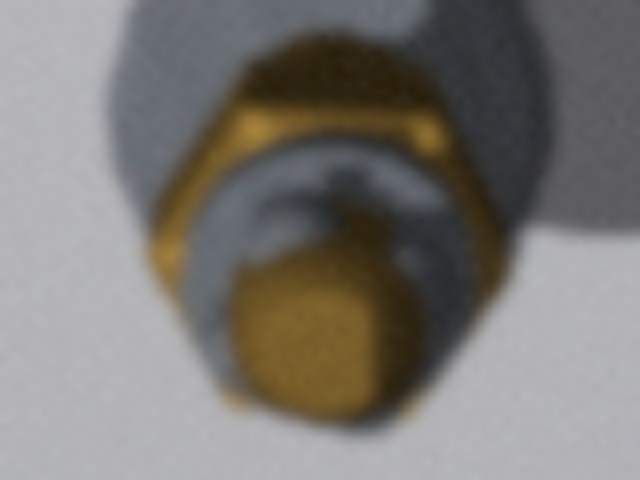

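The nut has turned: its top-face corners are at crop (245,108), (435,113), (155,258), (508,262), (235,400) and (411,405). I'll refit it while moving to the cap.

```bash
cat >> h.py <<'E'
from scipy.optimize import least_squares
def fithex(C,s,off,c0):
    i=ctrl.camera_info('wrist')
    P=np.array([at_z('wrist',np.array(c)/s+off-.45,69,i)[:2] for c in C])
    ang=np.arctan2(*(P-c0).T[::-1]);k=np.round((ang-ang[0])/(np.pi/3))
    h=lambda v:v[:2]+18.5*np.c_[np.cos(v[2]+k*np.pi/3),np.sin(v[2]+k*np.pi/3)]
    f=least_squares(lambda v:(h(v)-P).ravel(),[*c0,ang[0]]);print(f.x[:2],np.degrees(f.x[2])%60,np.round(f.fun,1))
E
python3 -c "
from h import *
fithex([[245,108],[435,113],[155,258],[508,262],[235,400],[411,405]],8,[219,165],[583.4,150])"
```

```text
[581.94266135 149.54746198] 29.1952436377722 [ 0.6  0.3  0.4  0.3  0.5  0.9 -0.4 -0.9 -0.5  0.  -0.6 -0.6]
```

Converted, 155 mm is 0.1938, -142 mm is -0.1775.

>>> {"fn": "carry_out", "kwargs": {
  "series": [
    {"delta_pos": [-0.1775,0.1938,0.0013],"turn": [0,0,0],"fingers": 1},
    {"delta_pos": [-0.1775,0.1938,0.0013],"turn": [0,0,0],"fingers": 1},
    {"delta_pos": [-0.1775,0.1938,0.0013],"turn": [0,0,0],"fingers": 1},
    {"delta_pos": [-0.1775,0.1938,0.0013],"turn": [0,0,0],"fingers": 1},
    {"delta_pos": [-0.1775,0.1938,0.0013],"turn": [0,0,0],"fingers": 1},
    {"delta_pos": [-0.1775,0.1938,0.0013],"turn": [0,0,0],"fingers": 1},
    {"delta_pos": [-0.1775,0.1938,0.0013],"turn": [0,0,0],"fingers": 1}
  ]
}}

```text
t: 8.35
position: [443.8, -8.5, 161.3]
ee_rot: [-0.0, 1.0, 0.012, 0.001]
ft_force: [0.4, -0.0, -0.2]
grip_width: 85.4
grip_force: 0.0
```

```bash
python3 -c "
from h import *
i=ctrl.camera_info('wrist');im=snap('wrist','w4.png')
for r in ctrl.tip_of('cap','wrist')[:4]: print(round(r['conf'],2),np.round(r['location'],1),np.round(at_z('wrist',r['location'],0,i),1))
for r in ctrl.look_for('cap','wrist')[:4]: print(round(r['conf'],2),np.round(r['extent'],1),at_z('wrist',r['extent'][:2],14,i).round(1))
delta([442,-8,160],-90)"
```

```text
0.93 [259.2 168.7] [450.1  -7.6   0. ]
0.76 [275.2 257.6] [347.5 -27.9   0. ]
0.58 [341.6 172.5] [448.2 -91.4   0. ]
0.81 [276.  267.   38.   40.7] [344.5 -28.2  14. ]
0.8 [256.9 174.8  41.9  48. ] [447.7  -5.5  14. ]
0.56 [349.3 179.   46.   54. ] [445.6 -95.6  14. ]
[-1.8  0.   1. ] yaw now -88.47 turn 1.53 (mod 180) j6 1.30 t 8.50
```

View pics/w4.png

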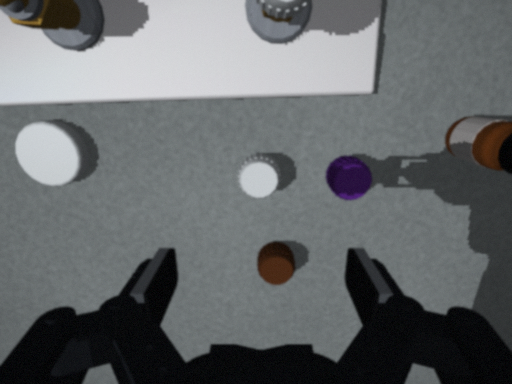

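The white cap's top is at pixel (259,181), purple is at (349,178) and brown is at (276,263). I'll measure the cap's top ellipse.

```bash
python3 -c "
from h import *
i=ctrl.camera_info('wrist');im=cv2.imread('pics/w4.png',0)
m=np.zeros_like(im);m[145:210,230:290]=(im[145:210,230:290]>165)*255
n,l,s,c=cv2.connectedComponentsWithStats(m);k=1+s[1:,4].argmax();print(s[k],c[k])
p=at_z('wrist',c[k],28,i);print(p,at_z('wrist',[s[k][0],c[k][1]],28,i)-at_z('wrist',[s[k][0]+s[k][2],c[k][1]],28,i))
delta([p[0],p[1],14],-90)"
```

```text
[ 240  163   37   34 1010] [257.98217822 179.4009901 ]
[447.37010979  -6.17848329  28.        ] [-0.91351385 34.14416811  0.        ]
[  3.5  -1.6 147. ] yaw now -88.47 turn 1.53 (mod 180) j6 1.30 t 8.50
```

Converted, 144 mm is 0.18, 125 mm is 0.1563.

>>> {"fn": "carry_out", "kwargs": {
  "series": [
    {"delta_pos": [0.004,-0.0023,0.05],"turn": [0,0,0],"fingers": 0.5},
    {"delta_pos": [0.004,-0.0023,0.1063],"turn": [0,0,0],"fingers": 0.5},
    {"delta_pos": [0.004,-0.0023,0.1563],"turn": [0,0,0],"fingers": 0.5},
    {"delta_pos": [0.004,-0.0023,0.18],"turn": [0,0,0],"fingers": 0.5},
    {"delta_pos": [0.004,-0.0023,0.18],"turn": [0,0,0],"fingers": 0.5},
    {"delta_pos": [0.004,-0.0023,0.18],"turn": [0,0,0],"fingers": 0.2},
    {"delta_pos": [0.004,-0.0023,0.18],"turn": [0,0,0],"fingers": 0},
    {"delta_pos": [0.004,-0.0023,0.18],"turn": [0,0,0],"fingers": -1},
    {"delta_pos": [0.004,-0.0023,0.18],"turn": [0,0,0],"fingers": -1},
    {"delta_pos": [0.004,-0.0023,0.18],"turn": [0,0,0],"fingers": -1},
    {"delta_pos": [0.004,-0.0023,0.18],"turn": [0,0,0],"fingers": -1}
  ],
  "squeeze": 80
}}

```text
t: 9.6
position: [448.1, -7.1, 19.0]
ee_rot: [0.0, 1.0, 0.013, 0.002]
ft_force: [0.3, 1.6, 7.3]
grip_width: 37.9
grip_force: 80.9
```

```bash
python3 -c "
from h import *
i=ctrl.camera_info('wrist');im=snap('wrist','w5.png')
o=ctrl.get_obs();print(o['position'],o['ft_force'],proj('wrist',o['position']+[[0,0,14]]))
delta([583,149.8,160],-90)"
```

```text
[448.13860391  -7.11865185  18.97646261] [-0.42440494  0.97105134  7.14314339] [[258.32793685 280.83777987]]
[ 139.5 -153.3 -140.5] yaw now -88.54 turn 1.46 (mod 180) j6 1.30 t 9.65
```

View pics/w5.png

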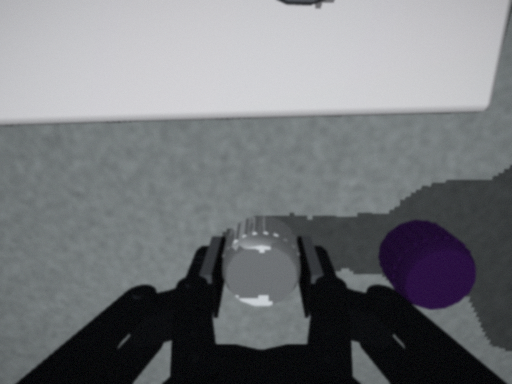

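The cap is held between the pads, and its top face spans columns 223–301 and rows 229–306. I'll compute its offset from the TCP.

```bash
python3 -c "
from h import *
im=cv2.imread('pics/w5.png');g=im.min(2).astype(int)
print(g[267,215:312:2]);print(g[215:316:2,262])
i=ctrl.camera_info('wrist');o=ctrl.get_obs()
for c in([262,268],[262,264],[262,306],[262,230]): print(c,rot(o).inv().apply(at_z('wrist',c,28,i)-o['position']).round(1))"
```

```text
[ 10   7   3  23  68  84 100 110 110 109 109 109 110 110 109 110 111 108
 108 111 108 111 106 109 109 109 111 109 108 108 109 108 110 110 108 111
 110 106 109 110  99  85  63  24   8   7   9  34  49]
[103  89  94  93  94  95  88  90  95 101  91  95 106 116 127 168 199 202
 192 132 109 112 110 109 109 108 109 109 110 109 111 112 108 107 108 108
 104 107 109 113 167 202 202 200 198 174 125 120 118 116 123]
[262, 268] [ 3.6  1.7 -9. ]
[262, 264] [ 5.8  1.7 -9. ]
[262, 306] [-18.3   1.7  -9.1]
[262, 230] [23.4  1.7 -8.9]
```

Converted, -145 mm is -0.1813, -100 mm is -0.125.

>>> {"fn": "carry_out", "kwargs": {
  "series": [
    {"delta_pos": [0,0,-0.0625],"turn": [0,0,0],"fingers": -1},
    {"delta_pos": [0,0,-0.125],"turn": [0,0,0],"fingers": -1},
    {"delta_pos": [0.0375,-0.0375,-0.175],"turn": [0,0,0],"fingers": -1},
    {"delta_pos": [0.1625,-0.1813,-0.1775],"turn": [0,0,0],"fingers": -1},
    {"delta_pos": [0.1625,-0.1813,-0.1775],"turn": [0,0,0],"fingers": -1},
    {"delta_pos": [0.1625,-0.1813,-0.1775],"turn": [0,0,0],"fingers": -1},
    {"delta_pos": [0.1625,-0.1813,-0.1775],"turn": [0,0,0],"fingers": -1},
    {"delta_pos": [0.1625,-0.1813,-0.1775],"turn": [0,0,0],"fingers": -1},
    {"delta_pos": [0.1625,-0.1813,-0.1775],"turn": [0,0,0],"fingers": -1}
  ]
}}

```text
t: 10.55
position: [571.4, 140.9, 158.5]
ee_rot: [0.0, 1.0, 0.013, -0.001]
ft_force: [0.2, 0.5, -0.4]
grip_width: 38.0
grip_force: 80.4
```

```bash
python3 -c "
from h import *
delta([582.8,150.9,114],-88.5)"
```

```text
[11.8 -9.7 44.4] yaw now -88.54 turn -0.04 (mod 180) j6 1.62 t 10.55
```

Converted, 44 mm is 0.055, 11.8 mm is 0.0148.

>>> {"fn": "carry_out", "kwargs": {
  "series": [
    {"delta_pos": [0.0148,-0.0121,0],"turn": [0,0,0],"fingers": -1},
    {"delta_pos": [0.0148,-0.0121,0.0375],"turn": [0,0,0],"fingers": -1},
    {"delta_pos": [0.0148,-0.0121,0.055],"turn": [0,0,0],"fingers": -1},
    {"delta_pos": [0.0148,-0.0121,0.055],"turn": [0,0,0],"fingers": -1},
    {"delta_pos": [0.0148,-0.0121,0.055],"turn": [0,0,0],"fingers": -1}
  ],
  "squeeze": 100
}}

```text
t: 11.05
position: [583.2, 150.7, 114.6]
ee_rot: [0.0, 1.0, 0.012, -0.001]
ft_force: [0.1, 0.0, -0.1]
grip_width: 37.4
grip_force: 102.1
```

```bash
python3 -c "
from h import *
o=ctrl.get_obs();print(o['wrist_torque'],o['ft_force'],o['position'])
delta([582.8,150.9,106],-88.5)"
```

```text
[-0.02871327 -0.00562327  0.05257141] [ 0.05318238  0.04468984 -0.05740888] [583.15605689 150.65170523 114.62919232]
[-0.3 -0.3  8.6] yaw now -88.60 turn -0.10 (mod 180) j6 1.63 t 11.05
```

Converted, 8.5 mm is 0.0106, 6 mm is 0.0075.

>>> {"fn": "carry_out", "kwargs": {
  "series": [
    {"delta_pos": [-0.0004,-0.0003,0.0038],"turn": [0,0,0],"fingers": -1},
    {"delta_pos": [-0.0004,-0.0003,0.0075],"turn": [0,0,0],"fingers": -1},
    {"delta_pos": [-0.0004,-0.0003,0.0106],"turn": [0,0,0],"fingers": -1},
    {"delta_pos": [-0.0004,-0.0003,0.0106],"turn": [0,0,0],"fingers": -1}
  ]
}}

```text
t: 11.45
position: [583.3, 151.7, 106.1]
ee_rot: [0.0, 1.0, 0.013, -0.0]
ft_force: [0.1, -0.2, -0.2]
grip_width: 37.5
grip_force: 102.1
```

```bash
python3 -c "
from h import *
o=ctrl.get_obs();print(o['wrist_torque'],o['ft_force'],o['position'])
snap('side');"
```

```text
[-0.00994934  0.00414943  0.08696665] [ 0.106074   -0.15238497 -0.22302876] [583.34340326 151.67180802 106.1047349 ]
```

Converted, 3 mm is 0.0038, 1.5 mm is 0.0019.

>>> {"fn": "carry_out", "kwargs": {
  "series": [
    {"delta_pos": [0,0,0.0019],"turn": [0,0,0],"fingers": -1},
    {"delta_pos": [0,0,0.0038],"turn": [0,0,0],"fingers": -1},
    {"delta_pos": [0,0,0.0038],"turn": [0,0,0],"fingers": -1}
  ]
}}

```text
t: 11.8
position: [583.5, 151.4, 103.9]
ee_rot: [0.0, 1.0, 0.013, -0.0]
ft_force: [-2.4, -1.9, 3.7]
grip_width: 37.5
grip_force: 102.6
```

```bash
python3 -c "
from h import *
o=ctrl.get_obs();print(o['wrist_torque'],o['ft_force'],o['position'])"
```

```text
[-0.24226916  0.39481535  0.04775454] [-2.37333826 -1.87703772  3.67252204] [583.45695729 151.44399621 103.87920435]
```

Converted, 3 mm is 0.0038, 1.5 mm is 0.0019.

>>> {"fn": "carry_out", "kwargs": {
  "series": [
    {"delta_pos": [-0.0009,0.0006,0],"turn": [0,0,0],"fingers": -1},
    {"delta_pos": [-0.0009,0.0006,0.0019],"turn": [0,0,0],"fingers": -1},
    {"delta_pos": [-0.0009,0.0006,0.0038],"turn": [0,0,0],"fingers": -1},
    {"delta_pos": [-0.0009,0.0006,0.0038],"turn": [0,0,0],"fingers": -1}
  ]
}}

```text
t: 12.2
position: [583.1, 151.1, 101.3]
ee_rot: [0.0, 1.0, 0.013, 0.0]
ft_force: [-2.5, -1.1, 6.0]
grip_width: 37.4
grip_force: 102.8
```

```bash
python3 -c "
from h import *
o=ctrl.get_obs();print(o['wrist_torque'],o['ft_force'],o['position'])"
```

```text
[-0.20819312  0.48406349  0.04718358] [-2.52659188 -1.06253416  6.03245374] [583.10034869 151.14059384 101.2890913 ]
```

Converted, 4 mm is 0.005, 3 mm is 0.0038.

>>> {"fn": "carry_out", "kwargs": {
  "series": [
    {"delta_pos": [-0.0009,0.0003,0.0019],"turn": [0,0,0],"fingers": -1},
    {"delta_pos": [-0.0009,0.0003,0.0038],"turn": [0,0,0],"fingers": -1},
    {"delta_pos": [-0.0009,0.0003,0.005],"turn": [0,0,0],"fingers": -1},
    {"delta_pos": [-0.0009,0.0003,0.005],"turn": [0,0,0],"fingers": -1}
  ]
}}

```text
t: 12.6
position: [581.7, 150.9, 95.0]
ee_rot: [-0.0, 1.0, 0.013, -0.0]
ft_force: [1.1, -0.3, -2.9]
grip_width: 37.5
grip_force: 101.9
```

```bash
python3 -c "
from h import *
o=ctrl.get_obs();print(o['wrist_torque'],o['ft_force'],o['position'])"
```

```text
[ 0.00064257 -0.23276376 -0.0243448 ] [ 1.11506991 -0.32001624 -2.90053067] [581.69414819 150.93805262  95.03800768]
```

It clicked: the force fell and the balls now draw the cap down. I'll keep pressing until it's home.

Converted, 2.5 mm is 0.0031, 1 mm is 0.0013.

>>> {"fn": "carry_out", "kwargs": {
  "series": [
    {"delta_pos": [0.0004,0,0.0013],"turn": [0,0,0],"fingers": -1},
    {"delta_pos": [0.0004,0,0.0031],"turn": [0,0,0],"fingers": -1},
    {"delta_pos": [0.0004,0,0.0031],"turn": [0,0,0],"fingers": -1}
  ]
}}

```text
t: 12.9
position: [582.6, 151.0, 94.2]
ee_rot: [-0.0, 1.0, 0.013, 0.0]
ft_force: [-0.8, 0.0, 1.5]
grip_width: 37.6
grip_force: 102.4
```

```bash
python3 -c "
from h import *
o=ctrl.get_obs();print(o['wrist_torque'],o['ft_force'],o['position'])"
```

```text
[-0.01541813  0.15121076  0.020119  ] [-0.79168865  0.03576833  1.54992841] [582.64800465 150.972111    94.21456066]
```

Converted, 4 mm is 0.005, 2 mm is 0.0025.

>>> {"fn": "carry_out", "kwargs": {
  "series": [
    {"delta_pos": [-0.0003,0,0.0025],"turn": [0,0,0],"fingers": -1},
    {"delta_pos": [-0.0003,0,0.005],"turn": [0,0,0],"fingers": -1},
    {"delta_pos": [-0.0003,0,0.005],"turn": [0,0,0],"fingers": -1}
  ]
}}

```text
t: 13.2
position: [582.8, 151.0, 94.0]
ee_rot: [0.0, 1.0, 0.013, -0.0]
ft_force: [-7.3, -1.5, 17.8]
grip_width: 37.4
grip_force: 104.3
```

```bash
python3 -c "
from h import *
o=ctrl.get_obs();print(o['wrist_torque'],o['ft_force'],o['position'])"
```

```text
[-0.29040876  1.50077256 -0.01590407] [-7.29979399 -1.50878556 17.75848238] [582.78924627 150.99348385  94.02489543]
```

Converted, 2 mm is 0.0025, 1 mm is 0.0013.

>>> {"fn": "carry_out", "kwargs": {
  "series": [
    {"delta_pos": [-0.001,0.0001,0.0013],"turn": [0,0,0],"fingers": -1},
    {"delta_pos": [-0.001,0.0001,0.0025],"turn": [0,0,0],"fingers": -1},
    {"delta_pos": [-0.001,0.0001,0.0025],"turn": [0,0,0],"fingers": -1},
    {"delta_pos": [-0.001,0.0001,0.0025],"turn": [0,0,0],"fingers": -1}
  ]
}}

```text
t: 13.6
position: [582.8, 151.0, 94.0]
ee_rot: [0.0, 1.0, 0.013, 0.001]
ft_force: [-9.9, -1.8, 24.1]
grip_width: 37.4
grip_force: 104.9
```

```bash
python3 -c "
from h import *
o=ctrl.get_obs();print(o['wrist_torque'],o['ft_force'],o['position'],o['grip_width'])
im=snap('side');im2=snap('scene')
p=proj('side',[[582,150,85]])[0].astype(int);q=proj('scene',[[582,150,85]])[0].astype(int)
f=lambda m,p:cv2.resize(m[p[1]-40:p[1]+40,p[0]-40:p[0]+40,::-1],(400,400),interpolation=cv2.INTER_CUBIC)
cv2.imwrite('pics/end.png',np.hstack([f(im,p),f(im2,q)]))"
```

```text
[-0.33766643  1.82305943  0.02460305] [-9.88892524 -1.76368839 24.09043785] [582.81222033 151.01671898  94.00973092] 37.39553044817328
```

View pics/end.png

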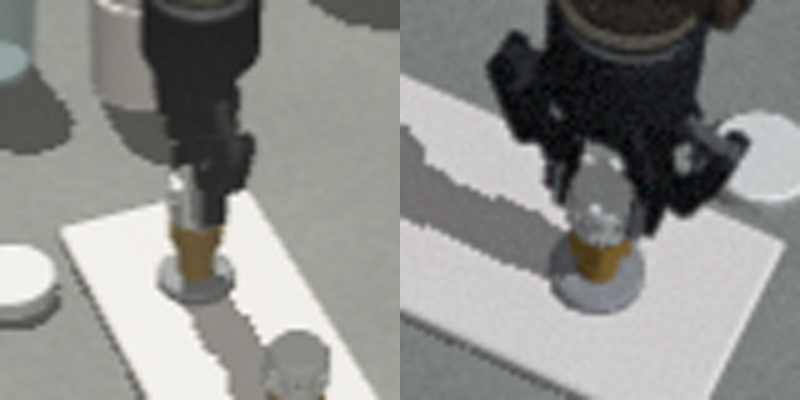

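Both views show the cap down on the seat directly above the nut. z holds at 94.0 as the press rises from 18 to 24 N, so it's fully home and still gripped. I'm handing it in.

```bash
python3 -c "
from plant import ctrl
print(ctrl.job_done())"
```

```text
the job is handed in; nothing more can be done
None
```

The nut is turned clockwise to its stop, and the cap is clicked on and pressed fully home, still gripped under about 24 N of downward force; I handed the job in at about 14 s.

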